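Set the click-stop and butt the packer for sawing

TASK

Set up the cut-off board for sawing the short hardwood packer to length. With a fingertip on the stop's lever, push the length stop along its rack from the parking bay to its third click, without running on past that click. Then, only pushing and never picking it up, bring the packer back flat against the fence and slide it along the fence until its end butts against the stop, with the stop still sitting in its third click; leave the other things on the bench alone.

Things in the scene. Friction and masses are not known exactly. Their poses are not given: they have to be found in the camera images.
- cutoff_board: Plywood board, 112 x 325 mm, 18 mm thick, screwed to the bench, a brown wooden fence along its far edge. Origin: on the bench, at the fence's front face and at the saw kerf (a thin slot through the fence). x points to the fence's back, y left along the fence, z up. Board: x -78 to 34, y -150 to 175 mm. Fence: x 0 to 24 mm, same y, top 48 mm above the bench. Yaw 0 to 0.3 rad.
- rack_bay (a point): Middle of the parking bay, the flat at the left end of the steel rack on top of the fence, right of the kerf; 12 mm behind the fence's front face, 55 mm above the bench. To its right lie six round cross pins, 16 mm apart, over which the stop's sprung roller rides; a notch is the valley between two neighbouring pins, so there are five.
- length_stop (a joint): Travel (m) of the length stop, a grey saddle over the fence, 40 mm long, top 76 mm above the bench. 0: left end; grows as it moves right (board's -y); ends at 0.092. Starts in the parking bay (0 to 0.008, no detent), then clicks into five notches: first 0.024, second 0.040, third 0.056, fourth 0.072, fifth 0.088. Crests half-way between (0.016 before the first, 0.032, 0.048, 0.064, 0.080).
- stop_face (a point): Centre of the left face of the steel stop plate that hangs from the saddle before the fence; it meets the packer's end. The face spans 4 to 36 mm in front of the fence, 22 to 50 mm above the bench; this point is 20 mm in front of the fence, 31.5 mm above the bench. Axes as the board's. At travel 0 it lies 4 mm right of the kerf.
- stop_lever (a point): Top centre of the stop's upright black lever, 24 mm wide (x), 12 mm thick (y), 86 to 120 mm above the bench, over the fence. Push its left face (6 mm to +y of this point) towards the board's -y. Each crest takes about 8 N at first, fading to nothing; past it the stop snaps forward by itself up to 8 mm into the notch. Let go within 5 mm of a notch it returns to it. Friction about 1 N.
- packer: Short hardwood packer: loose brown wooden bar 48 x 175 x 27 mm, 0.1 to 0.2 kg, lying flat on the board left of the stop, 6 to 22 mm in front of the fence and nearly parallel to it, its left end overhanging the board. Origin: centre of its underside (18 mm above the bench); y runs along its length to the left, x towards the fence.
- packer_right_end (a point): Centre of the packer's right end face, the one that must butt against the stop; 87.5 mm to -y of the packer's origin, 13.5 mm above its underside. Its axes are the packer's.
- packer_left_end (a point): Centre of the packer's left end face, 87.5 mm to +y of its origin, 13.5 mm above its underside.
- pencil: Bystander: red pencil, 142 mm long, 7 mm thick, lying on the board along its front edge, right of the kerf (about 67 mm in front of the fence). Origin: centre of its underside.
- square: Bystander: small try square, 75 x 131 mm, black stock 22 mm high, thin steel blade, lying on the bench behind the board. Origin: centre of its underside.
- rule_offcut: Bystander: bent steel offcut of cutting rule, 41 x 77 mm, 24 mm high, standing on the bench at the right edge. Origin: centre of its underside.
- rubber_strip: Bystander: green rubber strip, 18 x 100 x 14 mm, on the bench behind the right end of the board. Origin: centre of its underside.

How it is judged:
By the outcome, as a careful person would: the job done as asked, in the order asked, and still so for the second after the job is handed in, with the robot touching nothing.
It also fails if it takes over 67 s, if anything falls off the work surface, if the arm or the gripper's body presses on something with over 40 N, if the wrist force passes 120 N, or if a joint passes its speed limit or range.

ROBOT

A 6-joint arm with a two-finger parallel gripper is mounted at the origin on a cart in front of the work surface, level with it; the furniture and walls round the work are solid. World frame = base frame: x ahead of the robot, y to its left, z up, the work surface at z = 0. Lengths are in m, angles in degrees, forces in N, time in s.
With the tool pointing down it reaches from about 0.4 to 0.825 m from the base axis. Payload 7 kg.
Tool frame: the origin (TCP) lies midway between the tips of the shut fingers; the grasp point (between the pads) lies 19 mm behind it; z points along the fingers, y is the line along which they close (so a half turn about z gives the same grasp; the last joint's range is limited). The gripper opens to 88 mm and grips with 3 to 60 N. Pads are 19 mm wide; open, the fingers measure 130 mm over their backs; the gripper's body (78 mm by 193 mm) begins 47 mm behind the grasp point.
Start: joints at [87.153, 20.546, 0.682, 0, -70.136, -16.507], TCP at [0.224, 0.637, 0.227] pointing down, gripper open.
Joint ranges: [-176.03, 176.03], [-82.01, 121.73], [-58.28, 71.71], [-173.87, 95.51], [-174.79, -0.11], [-173.66, 173.66]. Speed limits (degrees/s): [136.94, 136.94, 172.46, 180, 180, 180].

INTERFACE

Orientations are given as a 3x3 rotation matrix whose columns are the frame's x, y, z axes.
In Python, from bench import env, vision gives the robot as it stands.
- The arm moves only by the tool drive_tool, never from a script. Its argument "steps" is a list that holds one entry, the list of rows, each a list of 7 numbers: the turn, a rotation vector about the tool's x, y, z in degrees, then the shift along the tool's x, y, z in cm, then the closure, from 0 (fully open) to 1 (shut). In form: [[[wx, wy, wz, tx, ty, tz, grip], ...]]. A call has 1 to 5 rows; each row is the pose to reach, as a shift and turn from the pose commanded when the call began, along the tool's axes at that moment; what a row does not reach only later rows make up. A row lasts 1/8 s, in which the tool goes at most 62.5 mm and 10.7 degrees, less where a joint would pass 70% of its speed; a pose out of reach is approached as far as the arm can. A call with a gripper value outside its range is refused whole. The fingers move at their own pace and stop on an object; the grip force is fixed at half the most. Time passes only in rows, so rows that repeat a pose let the fingers close. It gives the time, the measured TCP pose, the force, the opening and the grip force at its end, in the units of the state.
- env.read_state(): the state, without advancing time (a new reading comes with each control period).
- vision.camera(name): name is "scene" or "top" or "wrist"; returns (picture, depth): 400x640x3 uint8, blue, green, red; 400x640 float32, m along the optical axis (not along the pixel's ray), 0 where there is no reading.
- vision.get_calibration(name): a dict with "fx", "fy", "cx", "cy" (pixels), "extrinsics" (4x4, takes a point from camera to world coordinates). Camera axes: x right, y up, looking along -z (the intrinsics and any distortion apply to the point x, -y, -z); pixel columns grow to the right and rows downward; lengths in m; the calibration is good to about 2 mm. A picture is of the moment at which its call begins: read the wrist's pose just before it. get_calibration takes no time and is no camera call; for the wrist camera it gives the pose at the moment of the call.
- env.job_done(): hands the job in; it is judged then, once.
Trained networks look in the newest picture that a camera, given by its name, has taken for a name from the list of things; names that differ only in an ending like _2 or _b are one class to them, and where a whole thing is asked for, a point or a joint stands for the part that bears it (a point fixed in the world has none). Each returns a list of dicts, best first, with "p" (0 to 1); they miss things now and then, are a little off and sometimes report something else, mostly with a low value. They report only what shows in the picture. A call takes as long as a camera call.
- vision.recognise(thing, camera): "location" ([column, row] in pixels, amid what is visible of it).
- vision.silhouettes(thing, camera): "pixels" (400x640 bool, what is visible of it) and "location" ([column, row] in pixels, amid what is visible of it).
- vision.pinpoint(thing, camera): "location" ([column, row] in pixels: a listed point, or the origin of a listed thing).
The state is a dict: "t": time; "joint_positions": joint angles; "joint_vel": joint speeds; "joint_torque": joint torques, N m; "position": TCP position; "eef_rot": TCP orientation; "ft_force": force on the tool from outside, world axes, zero at the start; "moment": the same for the moment, N m; "opening": opening from 0.0 (shut) to 1.0 (fully open); "grip_force": force on a finger pad.
Only numpy, scipy, OpenCV 4.12 (cv2) and the standard library are available. Lean on these libraries where they do the work, as an engineer would, in place of code of your own. Each camera call takes 0.05 s, during which the arm holds its last target. There are 200 camera calls.

## Working session

There is one attempt and no reset: what is moved stays moved. The work goes in short steps, Python scripts to look and compute and a tool call to move; the robot and the scene stay as the last step left them, time stands still between calls to the robot, and variables do not carry over. Pictures are saved under pics/ and viewed, at most 10 in all, crops included, and the job is handed in when it is done.

Besides the shell and the picture viewer there is one more tool, called in YAML: its name, and indented under it one key for each argument. drive_tool: Moves the arm, as the interface text tells. Its arguments: {"type":"object","properties":{"steps":{"type":"array","items":{"type":"array","items":{"type":"array","items":{"type":"number"}}}}},"required":["steps"]}

```bash
mkdir -p pics; ls; cat > h.py <<'E'
import numpy as np, cv2
from bench import env, vision
def ray(cam,px):
    c=vision.get_calibration(cam);E=np.array(c["extrinsics"])
    d=np.array([(px[0]-c["cx"])/c["fx"],-(px[1]-c["cy"])/c["fy"],-1.0])
    return E[:3,3],E[:3,:3]@d
def at_z(cam,px,z):
    o,d=ray(cam,px);return o+d*(z-o[2])/d[2]
def proj(cam,P):
    c=vision.get_calibration(cam);E=np.array(c["extrinsics"])
    q=E[:3,:3].T@(np.array(P)-E[:3,3]);return [c["cx"]+c["fx"]*q[0]/-q[2],c["cy"]-c["fy"]*q[1]/-q[2]]
def pt(name,cam,z):
    r=vision.pinpoint(name,cam)
    for a in r[:2]: print(cam,name,round(a["p"],2),np.round(a["location"],1),np.round(at_z(cam,a["location"],z),4))
E
python3 - <<'E'
from h import *
s=env.read_state();print(s)
for c in ["scene","top","wrist"]:
    im,d=vision.camera(c);cv2.imwrite(f"pics/{c}0.png",im)
    k=vision.get_calibration(c);print(c,{a:b for a,b in k.items()})
    for n,z in [("cutoff_board",0),("rack_bay",.055),("stop_face",.0315),("stop_lever",.12),("packer",.018),("packer_right_end",.0315),("packer_left_end",.0315)]: pt(n,c,z)
E
```

```text
pics
{'t': 0.0, 'joint_positions': array([ 8.71524816e+01,  2.05911683e+01,  6.32371389e-01, -1.96101228e-02,
       -7.01352877e+01, -1.65060557e+01]), 'joint_vel': array([ 0.08573718, -0.01543247,  0.075107  , -0.08810798,  0.01009294,
       -0.02731822]), 'joint_torque': array([-4.89119520e-04, -5.82713056e+01,  2.93052810e+01,  6.99779972e+00,
        6.86680040e-03, -1.43165621e-04]), 'position': array([0.22356814, 0.63637266, 0.22561665]), 'eef_rot': array([[ 9.43452890e-01, -3.31506384e-01, -4.03073195e-04],
       [-3.31506591e-01, -9.43451505e-01, -1.62404869e-03],
       [ 1.58102497e-04,  1.66583485e-03, -9.99998600e-01]]), 'ft_force': array([0.15838501, 0.01724353, 0.09660196]), 'moment': array([-0.03330162, -0.00655848, -0.00090215]), 'grip_force': 0.0, 'opening': 1.0015379394910002}
scene {'fx': 425.46073999985964, 'fy': 425.46073999985964, 'cx': 315.63093865451646, 'cy': 201.0250084066209, 'extrinsics': array([[ 4.83970538e-01,  4.63822771e-01, -7.42051855e-01,
        -4.94744877e-02],
       [-8.75084284e-01,  2.56636259e-01, -4.10323442e-01,
        -2.28578310e-01
[... 1246 characters left out ...]
2  ]
top stop_lever 0.4 [288.4 179.2] [0.6212 0.1924 0.12  ]
top packer 0.6 [284.5 238.4] [0.4854 0.2127 0.018 ]
top packer_right_end 0.61 [314.4 217.4] [0.537  0.1343 0.0315]
top packer_left_end 0.6 [325.8 196.4] [0.5909 0.104  0.0315]
wrist {'fx': 320.9887162878808, 'fy': 320.9887162878808, 'cx': 321.51453807674716, 'cy': 199.3049532890406, 'extrinsics': array([[-3.31248651e-01,  9.12449525e-01,  2.40229465e-01,
         2.88623082e-01],
       [-9.43543239e-01, -3.20520824e-01, -8.36215130e-02,
         6.13646028e-01],
       [ 6.98136106e-04, -2.54366401e-01,  9.67107671e-01,
         3.85063915e-01],
       [ 0.00000000e+00,  0.00000000e+00,  0.00000000e+00,
         1.00000000e+00]])}
```

View pics/scene0.png

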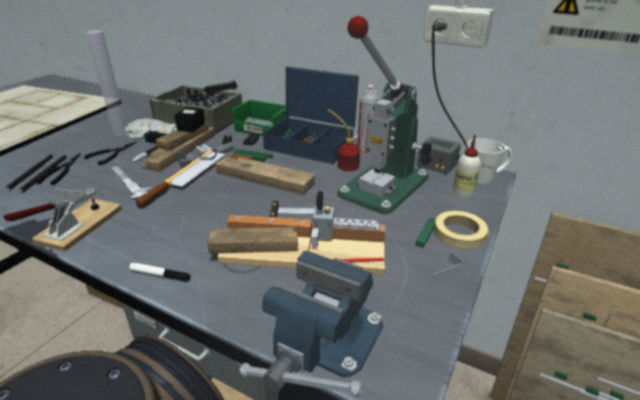

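View pics/top0.png

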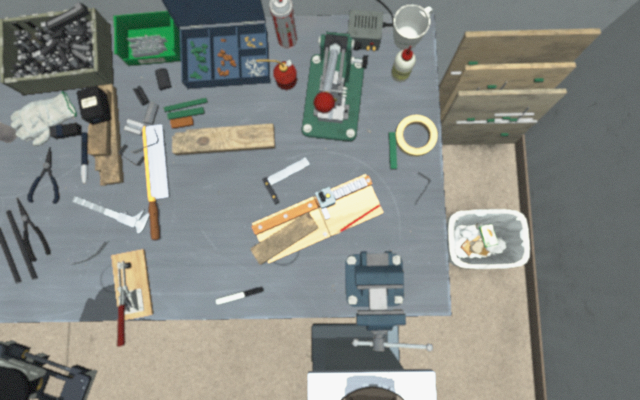

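The top view shows the board at about (317,215), with the fence running from (253,228) to (370,180). The stop is near (322,198), the packer at (285,240), and the vise in front on the right at (375,285). Next I'll measure the board yaw and the obstacle heights.

```bash
python3 - <<'E'
from h import *
im,d=vision.camera("top")
c=vision.get_calibration("top");E=np.array(c["extrinsics"])
v,u=np.mgrid[0:400,0:640]
P=np.stack([(u-c["cx"])/c["fx"]*d,-(v-c["cy"])/c["fy"]*d,-d],-1)@E[:3,:3].T+E[:3,3]
np.save("P.npy",P)
for n in ["cutoff_board","packer","pencil"]:
    for a in vision.silhouettes(n,"top")[:1]:
        m=a["pixels"];q=P[m];print(n,a["p"],m.sum(),np.round(np.percentile(q,[2,50,98],axis=0),3))
        r=cv2.minAreaRect(q[:,:2].astype(np.float32));print(r)
# fence: points z .035-.06 near
m=(P[...,2]>.04)&(P[...,2]<.06)&(P[...,0]>.48)&(P[...,0]<.68)&(P[...,1]>-.03)&(P[...,1]<.3)&(d>0)
print("fence",m.sum(),cv2.minAreaRect(P[m][:,:2].astype(np.float32)))
for nm,(a,b,e,f) in {"vise":(340,410,245,325),"press":(300,365,30,145),"board":(250,390,175,265)}.items():
    q=P[e:f,a:b].reshape(-1,3);print(nm,np.round(np.percentile(q[q[:,2]>.03],[1,50,99],axis=0),3))
E
```

```text
cutoff_board 0.8 4080 [[ 0.448 -0.021  0.014]
 [ 0.551  0.102  0.02 ]
 [ 0.628  0.276  0.082]]
((0.5141728520393372, 0.11433107405900955), (0.17275701463222504, 0.3280071020126343), 23.481719970703125)
packer 0.36 372 [[0.535 0.084 0.015]
 [0.575 0.106 0.076]
 [0.609 0.128 0.121]]
((0.5248357057571411, 0.09530077874660492), (0.19198989868164062, 0.0464717261493206), 10.830910682678223)
pencil 0.57 30 [[0.52  0.008 0.021]
 [0.533 0.022 0.024]
 [0.542 0.042 0.029]]
((0.5308670997619629, 0.025350261479616165), (0.00509123969823122, 0.042506128549575806), 32.59198760986328)
fence 1855 ((0.5467354655265808, 0.13079731166362762), (0.08283646404743195, 0.32379022240638733), 24.27528190612793)
vise [[ 0.284 -0.068  0.064]
 [ 0.371 -0.013  0.132]
 [ 0.444  0.1    1.149]]
press [[ 0.426 -0.002  0.034]
 [ 0.845  0.078  0.235]
 [ 1.023  0.118  1.149]]
board [[ 0.419 -0.039  0.033]
 [ 0.514  0.166  0.048]
 [ 0.629  0.288  1.149]]
```

drive_tool:
  steps:
    - [[0,0,0,4,3.8,-0.5,1],[0,0,0,8,7.8,-1,1],[0,0,0,12,11.7,-1.5,1],[0,0,0,16,15.6,-2,1],[0,0,0,20,19.5,-2.5,1]]

```text
t: 2.02
position: [0.3483, 0.3849, 0.252]
eef_rot: [[0.944, -0.331, 0.0], [-0.331, -0.944, 0.001], [0.0, -0.001, -1.0]]
ft_force: [0.8, 0.2, 0.5]
opening: 0.494
grip_force: 0.0
```

drive_tool:
  steps:
    - [[0,0,-9,4,3.8,-0.3,1],[0,0,-18,8,7.8,-0.6,1],[0,0,-27,12,11.7,-0.8,1],[0,0,-37,16,15.6,-1,1],[0,0,-37,18,17.6,-1,1]]

```text
t: 2.65
position: [0.46, 0.1588, 0.2621]
eef_rot: [[0.953, 0.304, 0.001], [0.304, -0.953, 0.001], [0.001, -0.0, -1.0]]
ft_force: [-0.6, 0.2, -0.2]
opening: 0.006
grip_force: 0.0
```

drive_tool:
  steps:
    - [[0,0,0,0,0,0,1],[0,0,0,0,0,0,1]]

```text
t: 2.9
position: [0.4593, 0.1609, 0.2616]
eef_rot: [[0.953, 0.302, 0.0], [0.302, -0.953, 0.0], [0.0, -0.0, -1.0]]
ft_force: [-0.4, -0.0, 0.2]
opening: 0.007
grip_force: 0.0
```

```bash
python3 - <<'E'
from h import *
im,d=vision.camera("wrist");cv2.imwrite("pics/w1.png",im);np.save("wd.npy",d)
s=env.read_state();print(s["t"],s["position"],s["eef_rot"])
for n,z in [("cutoff_board",0),("rack_bay",.055),("stop_face",.0315),("stop_lever",.12),("packer",.018),("packer_right_end",.0315),("packer_left_end",.0315),("pencil",.018)]: pt(n,"wrist",z)
c=vision.get_calibration("wrist");E=np.array(c["extrinsics"])
v,u=np.mgrid[0:400,0:640]
P=np.stack([(u-c["cx"])/c["fx"]*d,-(v-c["cy"])/c["fy"]*d,-d],-1)@E[:3,:3].T+E[:3,3]
np.save("P.npy",P)
for n in ["packer","length_stop"]:
    for a in vision.silhouettes(n,"wrist")[:1]:
        q=P[a["pixels"]&(d>0)]
        if n=="packer": q=q[(q[:,2]>.04)&(q[:,2]<.05)]
        print(n,a["p"],len(q),np.round(np.percentile(q,[2,50,98],axis=0),3),cv2.minAreaRect(q[:,:2].astype(np.float32)))
E
```

```text
2.95 [0.4591227  0.16129644 0.26161651] [[ 9.52925251e-01  3.03205308e-01  8.75653419e-05]
 [ 3.03205281e-01 -9.52925235e-01  2.34039024e-04]
 [ 1.54405098e-04 -1.96471421e-04 -9.99999969e-01]]
wrist cutoff_board 0.71 [376.7  96.1] [0.5671 0.1227 0.    ]
wrist cutoff_board 0.49 [578.4 122.2] [ 0.6154 -0.1331  0.    ]
wrist rack_bay 0.85 [409.9  78.9] [0.5888 0.1027 0.055 ]
wrist stop_face 0.76 [385.5 114.4] [0.5478 0.1103 0.0315]
wrist stop_lever 0.56 [412.9  73.6] [0.5822 0.1159 0.12  ]
wrist packer 0.9 [288.9 134.9] [0.4896 0.2123 0.018 ]
wrist packer_right_end 0.67 [357.  118.6] [0.5332 0.1403 0.0315]
wrist packer_left_end 0.68 [374.6  96.7] [0.5626 0.1289 0.0315]
wrist packer_left_end 0.65 [216.9 156.2] [0.4401 0.2869 0.0315]
wrist pencil 0.93 [439.9 148.3] [0.5311 0.0285 0.018 ]
wrist pencil 0.27 [288.5 135.2] [0.4892 0.2124 0.018 ]
packer 0.86 6357 [[0.435 0.137 0.043]
 [0.489 0.21  0.045]
 [0.542 0.285 0.047]] ((0.48793891072273254, 0.21143949031829834), (0.04863230511546135, 0.17466029524803162), 31.72892951965332)
length_stop 0.89 2230 [[0.539 0.085 0.034]
 [0.578 0.112 0.076]
 [0.606 0.13  0.121]] ((0.5793212056159973, 0.09770216047763824), (0.0768202394247055, 0.05112756788730621), 23.011234283447266)
```

View pics/w1.png

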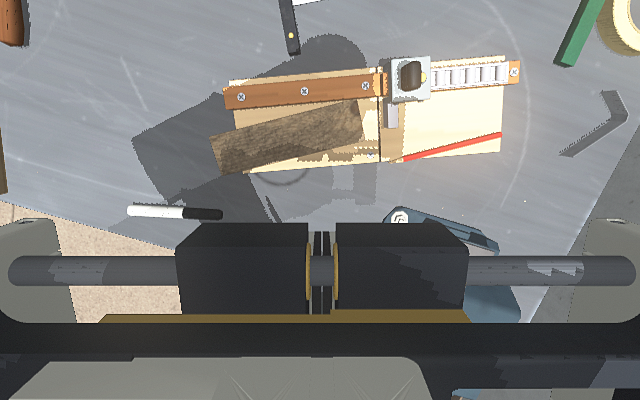

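The stop's lever is at (412,74), the packer spans (215,155) to (360,118), and the pencil is at (440,148). The packer is turned clearly relative to the fence. Next step: fit the fence line.

```bash
cat >> h.py <<'E'
def cloud(cam):
    im,d=vision.camera(cam);c=vision.get_calibration(cam);E=np.array(c["extrinsics"])
    v,u=np.mgrid[0:400,0:640]
    return im,d,np.stack([(u-c["cx"])/c["fx"]*d,-(v-c["cy"])/c["fy"]*d,-d],-1)@E[:3,:3].T+E[:3,3]
E
python3 - <<'E'
from h import *
im,d,P=cloud("wrist")
pk=cv2.dilate(vision.silhouettes("packer","wrist")[0]["pixels"].astype(np.uint8),np.ones((5,5)))>0
z=P[...,2];v,u=np.mgrid[0:400,0:640]
f=(~pk)&(z>.0455)&(z<.0505)&(u>220)&(u<380)&(v<115)
r=cv2.minAreaRect(P[f][:,:2].astype(np.float32));print("fence",f.sum(),r)
b=(~pk)&(z>.014)&(z<.022)&(u>220)&(u<510)&(v<180)
r=cv2.minAreaRect(P[b][:,:2].astype(np.float32));print("board",b.sum(),r)
for w,m in(("f",f),("rack",(z>.05)&(z<.058)&(u>432)&(u<515)&(v<95))):
    q=P[m][:,:2]
    print(w,len(q),cv2.fitLine(q.astype(np.float32),cv2.DIST_HUBER,0,.01,.01).ravel(),cv2.minAreaRect(q.astype(np.float32)))
g=(z>.1)&(z<.125)&(v<120)&(u>380)&(u<440)
q=P[g];print("lever",len(q),q.mean(0),q.min(0),q.max(0),cv2.minAreaRect(q[:,:2].astype(np.float32)))
# vise height in view
g=(u>380)&(u<500)&(v>200)&(v<225);q=P[g];print("vise",q.min(0),q.max(0))
# front-edge profile of fence in stripes along estimated y
for yaw in [15,17,19,21,23]:
    t=np.radians(yaw);q=P[f][:,:2]@np.array([np.cos(t),np.sin(t)]);print(yaw,np.ptp(np.percentile(q,[1,99])))
E
```

```text
fence 3525 ((0.541934072971344, 0.20983143150806427), (0.0241392869502306, 0.17275315523147583), 22.56848907470703)
board 11430 ((0.5738410949707031, 0.1406290978193283), (0.18963497877120972, 0.3258199691772461), 21.900903701782227)
f 3525 [ 0.385401   -0.92274916  0.54192436  0.2099404 ] ((0.541934072971344, 0.20983143150806427), (0.0241392869502306, 0.17275315523147583), 22.56848907470703)
rack 1278 [ 0.38426277 -0.9232238   0.61168164  0.04134928] ((0.6134081482887268, 0.037730492651462555), (0.022013703361153603, 0.08950142562389374), 22.62858009338379)
lever 510 [0.58105276 0.11445297 0.11638761] [0.57018239 0.10446011 0.1000984 ] [0.59369928 0.12231234 0.12240627] ((0.5820004940032959, 0.11310049891471863), (0.023742077872157097, 0.012966116890311241), 22.101167678833008)
vise [ 0.41343033 -0.09709097 -0.00201338] [0.52480204 0.18120302 0.42003454]
15 0.03985948330159195
17 0.035013107676733046
19 0.03010988069283793
21 0.02571672220818222
23 0.023613956312347195
```

drive_tool:
  steps:
    - [[0,0,-3,4,2,2,1],[0,0,-5,8,4,5,1],[0,0,-5,9.9,4.6,8,1],[0,0,-5,9.9,4.6,11,1],[0,0,-5,9.9,4.6,11,1]]

```text
t: 4.18
position: [0.5662, 0.146, 0.149]
eef_rot: [[0.923, 0.384, -0.005], [0.384, -0.923, -0.003], [-0.005, 0.001, -1.0]]
ft_force: [0.2, 0.5, 0.7]
opening: 0.003
grip_force: 0.0
```

```bash
cat >> h.py <<'E'
T=np.radians(22.6);ux=np.array([np.cos(T),np.sin(T)]);uy=np.array([-np.sin(T),np.cos(T)])
O=np.array([.5689,-.1035])
def b(p): p=np.asarray(p)[...,:2];return np.stack([p@ux,p@uy],-1)-O
def tcp():
    s=env.read_state();R=s["eef_rot"];F=s["ft_force"]
    print("t",round(s["t"],2),"tcp_b mm",np.round(1000*b(s["position"]),1),"z",round(1000*s["position"][2],1),"yaw",round(np.degrees(np.arctan2(R[1,0],R[0,0])),2),"Fb",np.round([F[:2]@ux,F[:2]@uy,F[2]],1))
E
python3 - <<'E'
from h import *
tcp()
im,d,P=cloud("wrist");cv2.imwrite("pics/w2.png",im)
for n,z in [("stop_face",.0315),("stop_lever",.12)]:
    for a in vision.pinpoint(n,"wrist")[:2]: print(n,a["p"],a["location"],1000*b(at_z("wrist",a["location"],z)))
E
```

```text
t 4.17 tcp_b mm [ 9.9 20.7] z 149.0 yaw 22.6 Fb [0.3 0.4 0.7]
stop_face 0.65 [348.9, 225.6] [-18.09620901  -5.15105932]
stop_lever 0.69 [381.6, 223.5] [ 14.74488568 -17.46604687]
```

View pics/w2.png

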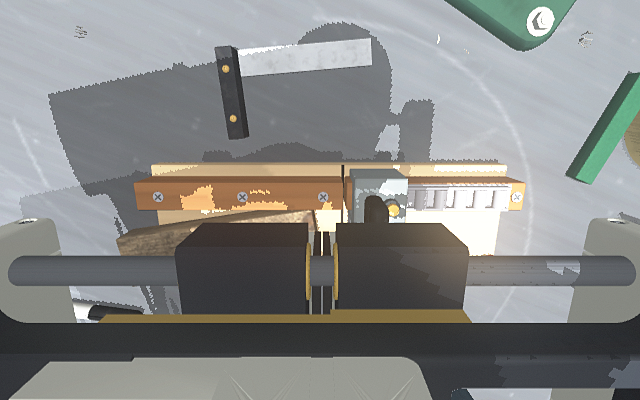

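The view shows the kerf at column 343, the stop lever at (378,212) and the slim fingertips at (321,245). I'll check how far above the tips the black blocks sit.

```bash
python3 - <<'E'
from h import *
im,d,P=cloud("wrist")
p=env.read_state()["position"]
for px in [(200,230),(250,226),(300,230),(315,240),(321,240),(328,240),(315,235),(328,235),(340,230),(450,230),(321,270),(250,270),(250,310)]:
    q=P[px[1],px[0]];print(px,d[px[1],px[0]],np.round(1000*(b(q)-b(p)),1),"dz",round(1000*(q[2]-p[2]),1))
E
```

```text
(200, 230) 0.085595526 [38.6 31.7] dz 77.9
(250, 226) 0.08874811 [38.6 19.1] dz 74.6
(300, 230) 0.08559154 [38.6  5.1] dz 77.9
(315, 240) 0.15550256 [9.8 2.4] dz 13.2
(321, 240) 0.3141227 [-49.7  -0.5] dz -135.2
(328, 240) 0.156158 [ 9.6 -3.9] dz 12.6
(315, 235) 0.16319214 [9.4 2.5] dz 5.3
(328, 235) 0.16248009 [ 9.6 -4.1] dz 6.0
(340, 230) 0.0854112 [38.7 -5.6] dz 78.1
(450, 230) 0.3104976 [ -38.8 -125.3] dz -134.2
(321, 270) 0.08290505 [29.5 -0.5] dz 83.0
(250, 270) 0.07533994 [33.  16.1] dz 89.9
(250, 310) 0.07800124 [22.4 16.7] dz 90.0
```

drive_tool:
  steps:
    - [[0,0,0,0.2,0,2,1],[0,0,0,0.2,0,4,1],[0,0,0,0.2,0,5.2,1],[0,0,0,0.2,0.3,5.2,1],[0,0,0,0.2,0.6,5.2,1]]

```text
t: 5.0
position: [0.5724, 0.1424, 0.1006]
eef_rot: [[0.923, 0.385, 0.001], [0.385, -0.923, 0.001], [0.002, 0.0, -1.0]]
ft_force: [-1.0, -0.5, -0.1]
opening: 0.006
grip_force: 0.0
```

drive_tool:
  steps:
    - [[0,0,0,0,0.3,0,1],[0,0,0,0,0.6,0,1],[0,0,0,0,0.9,0,1],[0,0,0,0,1.2,0,1],[0,0,0,0,1.5,0,1]]

```text
t: 5.62
position: [0.5777, 0.1284, 0.0997]
eef_rot: [[0.923, 0.385, 0.0], [0.385, -0.923, 0.0], [0.0, -0.0, -1.0]]
ft_force: [-1.3, 2.5, 3.1]
opening: 0.001
grip_force: 1.6
```

```bash
python3 -c "
from h import *
tcp()"
```

```text
t 5.62 tcp_b mm [13.7  0.1] z 99.7 yaw 22.65 Fb [-0.3  2.8  3.1]
```

drive_tool:
  steps:
    - [[0,0,0,0,0.1,0,1],[0,0,0,0,0.2,0,1]]

```text
t: 5.88
position: [0.5782, 0.1273, 0.0997]
eef_rot: [[0.923, 0.385, 0.0], [0.385, -0.923, 0.001], [0.001, -0.001, -1.0]]
ft_force: [-4.1, 6.9, 4.1]
opening: 0.004
grip_force: 4.4
```

drive_tool:
  steps:
    - [[0,0,0,0,0.1,0,1],[0,0,0,0,0.2,0,1]]

```text
t: 6.12
position: [0.5788, 0.1257, 0.0997]
eef_rot: [[0.923, 0.385, 0.0], [0.385, -0.923, 0.001], [0.0, -0.001, -1.0]]
ft_force: [-4.2, 5.8, 4.9]
opening: 0.006
grip_force: 3.7
```

drive_tool:
  steps:
    - [[0,0,0,0,0.1,0,1],[0,0,0,0,0.2,0,1]]

```text
t: 6.38
position: [0.5798, 0.1234, 0.0997]
eef_rot: [[0.923, 0.385, 0.0], [0.385, -0.923, 0.001], [0.0, -0.0, -1.0]]
ft_force: [-3.1, 4.3, 4.3]
opening: 0.005
grip_force: 2.3
```

drive_tool:
  steps:
    - [[0,0,0,0,0.1,0,1],[0,0,0,0,0.2,0,1]]

```text
t: 6.62
position: [0.5808, 0.1209, 0.0996]
eef_rot: [[0.923, 0.385, 0.0], [0.385, -0.923, -0.0], [0.0, 0.0, -1.0]]
ft_force: [-0.1, 1.0, 1.9]
opening: 0.007
grip_force: 0.9
```

drive_tool:
  steps:
    - [[0,0,0,0,0.1,0,1],[0,0,0,0,0.2,0,1]]

```text
t: 6.88
position: [0.5812, 0.1186, 0.0992]
eef_rot: [[0.923, 0.385, -0.001], [0.385, -0.923, -0.001], [-0.001, 0.0, -1.0]]
ft_force: [0.5, 0.6, 0.3]
opening: 0.005
grip_force: 0.0
```

drive_tool:
  steps:
    - [[0,0,0,0,0.1,0,1],[0,0,0,0,0.2,0,1]]

```text
t: 7.12
position: [0.5821, 0.1171, 0.0994]
eef_rot: [[0.923, 0.385, -0.0], [0.385, -0.923, -0.0], [-0.0, 0.0, -1.0]]
ft_force: [-0.6, -0.1, -0.1]
opening: 0.006
grip_force: 0.0
```

```bash
python3 -c "
from h import *
tcp()
im,d,P=cloud('wrist')
for n,z in [('stop_face',.0315),('stop_lever',.12)]:
    for a in vision.pinpoint(n,'wrist')[:2]: print(n,a['p'],a['location'],1000*b(at_z('wrist',a['location'],z)))
"
```

```text
t 7.12 tcp_b mm [ 13.5 -12.1] z 99.4 yaw 22.64 Fb [-0.6  0.1 -0.1]
```

drive_tool:
  steps:
    - [[0,0,0,0,0.1,0,1],[0,0,0,0,0.2,0,1],[0,0,0,0,0.3,0,1]]

```text
t: 7.65
position: [0.5833, 0.1145, 0.0996]
eef_rot: [[0.923, 0.385, 0.0], [0.385, -0.923, 0.0], [0.0, -0.0, -1.0]]
ft_force: [0.4, 0.3, -0.5]
opening: 0.005
grip_force: 0.0
```

drive_tool:
  steps:
    - [[0,0,0,0,0.1,0,1],[0,0,0,0,0.2,0,1]]

```text
t: 7.9
position: [0.5839, 0.1132, 0.0995]
eef_rot: [[0.923, 0.385, -0.0], [0.385, -0.923, 0.001], [0.0, -0.001, -1.0]]
ft_force: [-2.8, 4.7, 0.7]
opening: 0.009
grip_force: 3.0
```

drive_tool:
  steps:
    - [[0,0,0,0,0.1,0,1],[0,0,0,0,0.2,0,1]]

```text
t: 8.15
position: [0.5843, 0.1121, 0.0995]
eef_rot: [[0.923, 0.385, -0.0], [0.385, -0.923, 0.002], [0.0, -0.002, -1.0]]
ft_force: [-4.5, 7.8, 1.6]
opening: 0.006
grip_force: 4.4
```

drive_tool:
  steps:
    - [[0,0,0,0,0.1,0,1],[0,0,0,0,0.2,0,1]]

```text
t: 8.4
position: [0.5852, 0.11, 0.0995]
eef_rot: [[0.923, 0.385, -0.0], [0.385, -0.923, 0.001], [0.0, -0.001, -1.0]]
ft_force: [-2.6, 4.6, 2.4]
opening: 0.005
grip_force: 2.9
```

drive_tool:
  steps:
    - [[0,0,0,0,0.1,0,1],[0,0,0,0,0.2,0,1]]

```text
t: 8.65
position: [0.5862, 0.1075, 0.0995]
eef_rot: [[0.923, 0.385, -0.0], [0.385, -0.923, 0.0], [0.0, -0.0, -1.0]]
ft_force: [-0.4, 2.0, 0.5]
opening: 0.003
grip_force: 1.5
```

drive_tool:
  steps:
    - [[0,0,0,0,0.1,0,1],[0,0,0,0,0.2,0,1]]

```text
t: 8.9
position: [0.5873, 0.105, 0.0996]
eef_rot: [[0.923, 0.385, 0.0], [0.385, -0.923, -0.0], [-0.0, 0.0, -1.0]]
ft_force: [-0.4, 0.6, -0.2]
opening: 0.006
grip_force: 0.2
```

drive_tool:
  steps:
    - [[0,0,0,0,0.1,0,1],[0,0,0,0,0.2,0,1]]

```text
t: 9.15
position: [0.588, 0.1032, 0.0996]
eef_rot: [[0.923, 0.385, -0.0], [0.385, -0.923, -0.0], [-0.0, 0.0, -1.0]]
ft_force: [-0.2, 0.6, 1.2]
opening: 0.005
grip_force: 0.0
```

```bash
python3 -c "
from h import *
tcp()
im,d,P=cloud('scene')
for n,z in [('stop_face',.0315),('stop_lever',.12)]:
    for a in vision.pinpoint(n,'scene')[:2]: print(n,a['p'],a['location'],1000*b(at_z('scene',a['location'],z)))
"
```

```text
t 9.15 tcp_b mm [ 13.6 -27.2] z 99.6 yaw 22.63 Fb [0.1 0.6 1.2]
stop_face 0.98 [326.7, 240.4] [-27.82707742 -35.72295528]
stop_lever 0.82 [336.3, 193.8] [  6.71804697 -50.15382902]
```

drive_tool:
  steps:
    - [[0,0,0,0,0.1,0,1],[0,0,0,0,0.2,0,1],[0,0,0,0,0.3,0,1],[0,0,0,0,0.4,0,1]]

```text
t: 9.8
position: [0.5895, 0.0998, 0.0996]
eef_rot: [[0.923, 0.385, 0.0], [0.385, -0.923, 0.0], [0.0, 0.0, -1.0]]
ft_force: [0.1, 0.2, -1.0]
opening: -0.001
grip_force: 0.0
```

drive_tool:
  steps:
    - [[0,0,0,0,0.1,0,1],[0,0,0,0,0.2,0,1]]

```text
t: 10.05
position: [0.5901, 0.0984, 0.0995]
eef_rot: [[0.923, 0.385, -0.0], [0.385, -0.923, 0.001], [0.0, -0.001, -1.0]]
ft_force: [-3.0, 3.8, 0.2]
opening: 0.003
grip_force: 3.0
```

drive_tool:
  steps:
    - [[0,0,0,0,0.1,0,1],[0,0,0,0,0.2,0,1]]

```text
t: 10.3
position: [0.5905, 0.0974, 0.0995]
eef_rot: [[0.923, 0.385, -0.0], [0.385, -0.923, 0.002], [0.0, -0.002, -1.0]]
ft_force: [-4.4, 6.5, 1.4]
opening: 0.005
grip_force: 4.4
```

drive_tool:
  steps:
    - [[0,0,0,0,0.1,0,1],[0,0,0,0,0.2,0,1]]

```text
t: 10.55
position: [0.5914, 0.0952, 0.0995]
eef_rot: [[0.923, 0.385, -0.0], [0.385, -0.923, 0.001], [0.0, -0.001, -1.0]]
ft_force: [-2.2, 5.3, 1.1]
opening: 0.005
grip_force: 2.9
```

```bash
python3 -c "
from h import *
tcp()"
```

```text
t 10.55 tcp_b mm [ 13.7 -35.9] z 99.5 yaw 22.66 Fb [0.  5.7 1.1]
```

drive_tool:
  steps:
    - [[0,0,0,0,0.1,0,1],[0,0,0,0,0.2,0,1]]

```text
t: 10.8
position: [0.5924, 0.0928, 0.0995]
eef_rot: [[0.923, 0.385, -0.0], [0.385, -0.923, 0.0], [0.0, -0.0, -1.0]]
ft_force: [-1.8, 2.4, 0.6]
opening: 0.005
grip_force: 1.5
```

drive_tool:
  steps:
    - [[0,0,0,0,0.1,0,1],[0,0,0,0,0.1,0,1]]

```text
t: 11.05
position: [0.593, 0.0912, 0.0995]
eef_rot: [[0.923, 0.385, 0.0], [0.385, -0.923, -0.0], [-0.0, 0.0, -1.0]]
ft_force: [-0.4, 0.6, 0.2]
opening: 0.004
grip_force: 0.6
```

drive_tool:
  steps:
    - [[0,0,0,0,0.1,0,1],[0,0,0,0,0.1,0,1]]

```text
t: 11.3
position: [0.5934, 0.0902, 0.0996]
eef_rot: [[0.923, 0.385, 0.0], [0.385, -0.923, -0.0], [-0.0, 0.0, -1.0]]
ft_force: [-0.5, -0.4, 0.0]
opening: 0.004
grip_force: 0.0
```

```bash
python3 -c "
from h import *
tcp()
im,d,P=cloud('scene')
for n,z in [('stop_face',.0315),('stop_lever',.12)]:
    for a in vision.pinpoint(n,'scene')[:2]: print(n,a['p'],a['location'],1000*b(at_z('scene',a['location'],z)))
"
```

```text
t 11.3 tcp_b mm [ 13.6 -41.3] z 99.6 yaw 22.63 Fb [-0.6 -0.2  0. ]
stop_face 0.69 [332.2, 240.4] [-26.61593308 -46.59923861]
stop_lever 0.86 [343.5, 193.8] [  8.26827156 -64.06980974]
```

drive_tool:
  steps:
    - [[0,0,0,0,-1,0,1],[0,0,0,0,-2,0,1],[0,0,0,0,-3,-4,1],[0,0,0,-2,-6,-9,1],[0,0,0,-5,-10,-12,1]]

```text
t: 12.08
position: [0.5087, 0.1649, 0.2217]
eef_rot: [[0.923, 0.385, 0.002], [0.385, -0.923, 0.001], [0.002, -0.0, -1.0]]
ft_force: [0.2, 1.4, -0.4]
opening: 0.006
grip_force: 0.0
```

drive_tool:
  steps:
    - [[0,0,0,-2,-3,0,1],[0,0,0,-5,-8,0,1],[0,0,0,-5.2,-8,0,1],[0,0,0,-5.2,-8,0,1]]

```text
t: 12.58
position: [0.4295, 0.218, 0.2199]
eef_rot: [[0.922, 0.387, 0.001], [0.387, -0.922, 0.001], [0.001, -0.0, -1.0]]
ft_force: [0.8, 0.3, -0.7]
opening: 0.006
grip_force: 0.0
```

```bash
python3 - <<'E'
from h import *
tcp()
im,d,P=cloud("wrist");cv2.imwrite("pics/w3.png",im)
for n,z in [("stop_face",.0315),("stop_lever",.12),("packer",.018),("packer_right_end",.0315),("packer_left_end",.0315)]:
    for a in vision.pinpoint(n,"wrist")[:1]: print(n,a["p"],a["location"],1000*b(at_z("wrist",a["location"],z)))
a=vision.silhouettes("packer","wrist")[0];q=P[a["pixels"]];q=q[(q[:,2]>.041)&(q[:,2]<.049)]
r=cv2.minAreaRect(b(q).astype(np.float32)*1000);print(r)
E
```

```text
t 12.57 tcp_b mm [-88.6 139.7] z 219.9 yaw 22.76 Fb [ 0.8 -0.1 -0.7]
stop_face 0.93 [503.9, 116.3] [-21.17167822 -52.90671035]
stop_lever 0.62 [591.9, 70.7] [ 12.33362507 -65.75374502]
packer 0.74 [346.3, 131.5] [-37.59636101 110.09520091]
packer_right_end 0.88 [430.6, 118.8] [-24.00852564  23.06696972]
packer_left_end 0.82 [268.2, 141.9] [-47.81873736 194.05418955]
((-37.1078987121582, 110.59024810791016), (47.972599029541016, 174.75656127929688), 8.915275573730469)
```

View pics/w3.png

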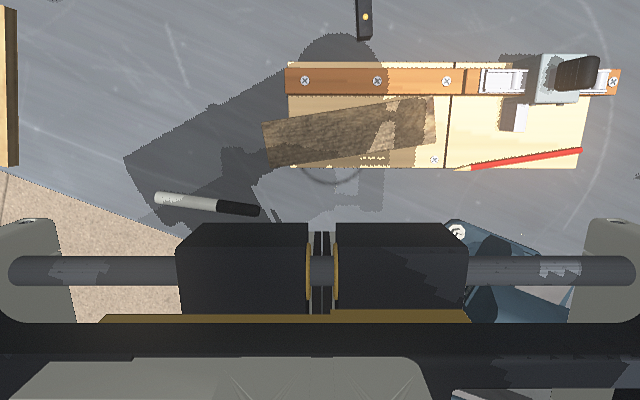

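The stop has moved about 48 mm; the lever is now at (578,72) and the kerf at column 449. The packer is still tilted, running from (265,145) to (432,118). I'll check the kerf distance and the clearance to the pen.

```bash
python3 - <<'E'
from h import *
for px,z in [((448,125),.018),((447,155),.018)]: print("kerf",1000*b(at_z("wrist",px,z)))
print("pen tip",1000*b(at_z("wrist",(260,209),.01)), 1000*b(at_z("wrist",(155,200),.01)))
print("vise",1000*b(at_z("wrist",(450,225),.1)))
E
```

```text
kerf [-30.83873835  -0.91841603]
kerf [-63.55796154  -3.0795573 ]
pen tip [-128.75000272  210.80558009] [-117.52696006  334.62710155]
vise [-117.45446519   19.92522516]
```

```bash
python3 - <<'E'
from h import *
im,d,P=cloud("wrist");B=b(P)*1000;z=P[...,2]*1000
def rng(m,ax=1): q=np.sort(B[m][:,ax]);return len(q),np.round([q[0],q[3],q[len(q)//100],np.median(q),q[-len(q)//100],q[-3],q[-1]],1)
near=(B[...,0]>-100)&(B[...,0]<60)&(abs(B[...,1])<220)
print("board y",rng(near&(z>14)&(z<22)&(B[...,0]<-30)))
print("fence y",rng(near&(z>44)&(z<51)&(B[...,0]>4)&(B[...,0]<20)))
print("saddle top y",rng(near&(z>72)&(z<79)),)
print("lever y",rng(near&(z>115)&(z<124)))
print("plate y",rng(near&(z>24)&(z<52)&(B[...,0]<-8)&(B[...,0]>-34)&(B[...,1]<0)))
print("rack y",rng(near&(z>52)&(z<58)&(B[...,0]>2)&(B[...,0]<22)))
cv2.imwrite("pics/c.png",cv2.resize(im[30:140,420:640],None,fx=3.6,fy=3.6,interpolation=cv2.INTER_CUBIC))
w=cv2.imread("pics/w1.png")
a=cv2.resize(w[40:150,340:560],None,fx=3.6,fy=3.6,interpolation=cv2.INTER_CUBIC)[:290]
c=cv2.imread("pics/c.png")[:290];cv2.imwrite("pics/cc.png",np.vstack([a,c]))
E
```

```text
board y (7342, array([-149.6, -148.8, -145.8,  -31.6,  152.7,  174.1,  175.1]))
fence y (3759, array([-149.6, -148.7, -146. ,   74.1,  173.7,  175.8,  176. ]))
saddle top y (1440, array([-92. , -91.5, -90.8, -62.1, -51.9, -51.5, -51.5]))
lever y (588, array([-70.2, -69.7, -69.5, -61.8, -57.8, -57.6, -57.5]))
plate y (674, array([-64.6, -64.4, -64.1, -53. , -51.7, -51.6, -51.3]))
rack y (991, array([-134.2, -132.8, -131.1,  -35.6,  -15.7,  -14.3,  -13.5]))
```

View pics/cc.png

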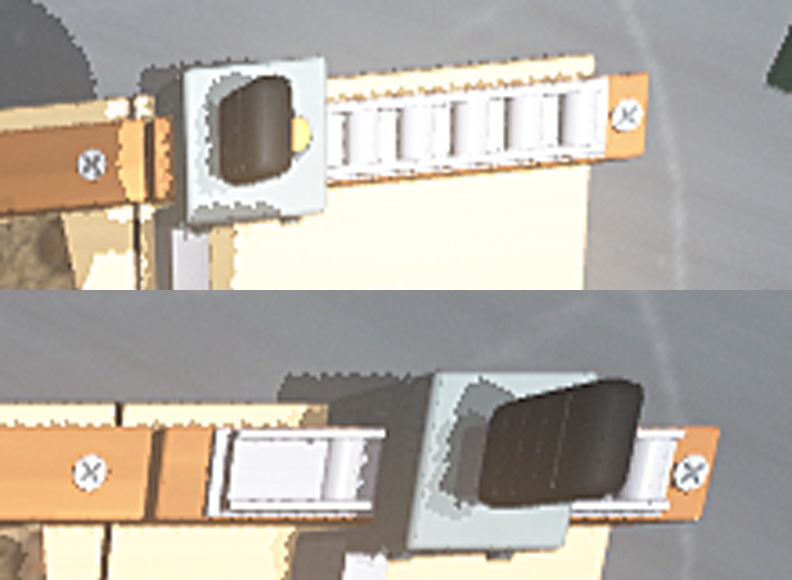

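Measured against the fence ends, the stop face sits at y ≈ -52. That puts travel at about 48 mm: the stop is balanced on the third crest and hasn't dropped into the notch yet. I'll go back and nudge it a few mm, keeping below 56.

drive_tool:
  steps:
    - [[0,0,0,2.5,3.5,0,1],[0,0,0,5,7.5,0,1],[0,0,0,7.5,11.5,0,1],[0,0,0,10.2,15,0,1],[0,0,0,10.2,15,0,1]]

```text
t: 13.6
position: [0.5837, 0.1162, 0.2183]
eef_rot: [[0.924, 0.382, -0.001], [0.382, -0.924, -0.001], [-0.002, 0.001, -1.0]]
ft_force: [-1.7, 0.5, -0.3]
opening: 0.006
grip_force: 0.0
```

drive_tool:
  steps:
    - [[0,0,0,0,0,4,1],[0,0,0,0,0,8,1],[0,0,0,0,0,11.5,1],[0,0,0,0,0,12,1],[0,0,0,0,0,12,1]]

```text
t: 14.22
position: [0.5821, 0.1185, 0.1003]
eef_rot: [[0.923, 0.385, 0.001], [0.385, -0.923, -0.0], [0.0, 0.0, -1.0]]
ft_force: [0.4, -0.6, 0.7]
opening: 0.008
grip_force: 0.0
```

```bash
python3 -c "
from h import *
tcp()"
```

```text
t 14.22 tcp_b mm [ 14.  -10.8] z 100.3 yaw 22.67 Fb [ 0.1 -0.7  0.7]
```

Now down to y ≈ -39, then slow steps.

drive_tool:
  steps:
    - [[0,0,0,0,0.6,0,1],[0,0,0,0,1.2,0,1],[0,0,0,0,1.9,0,1],[0,0,0,0,2.6,0,1],[0,0,0,0,2.8,0,1]]

```text
t: 14.85
position: [0.5927, 0.0918, 0.0995]
eef_rot: [[0.923, 0.384, -0.0], [0.384, -0.923, -0.0], [-0.0, 0.0, -1.0]]
ft_force: [-1.3, -0.4, 0.0]
opening: 0.007
grip_force: 0.0
```

drive_tool:
  steps:
    - [[0,0,0,0,0.1,0,1],[0,0,0,0,0.2,0,1]]

```text
t: 15.1
position: [0.5933, 0.0906, 0.0995]
eef_rot: [[0.923, 0.385, -0.0], [0.385, -0.923, -0.0], [-0.0, -0.0, -1.0]]
ft_force: [-0.2, -0.1, -0.4]
opening: 0.005
grip_force: 0.0
```

drive_tool:
  steps:
    - [[0,0,0,0,0.1,0,1],[0,0,0,0,0.2,0,1]]

```text
t: 15.35
position: [0.594, 0.0888, 0.0995]
eef_rot: [[0.923, 0.385, -0.0], [0.385, -0.923, -0.0], [-0.0, 0.0, -1.0]]
ft_force: [0.3, 0.4, -0.3]
opening: 0.002
grip_force: 0.0
```

```bash
python3 - <<'E'
from h import *
tcp()
im,d,P=cloud("top");B=b(P)*1000;z=P[...,2]*1000
m=(z>70)&(z<81)&(B[...,0]>-10)&(B[...,0]<35)&(B[...,1]<10)&(B[...,1]>-150)
print(m.sum(),np.round(np.percentile(B[m][:,1],[1,50,99]),1))
im,d,P=cloud("wrist");B=b(P)*1000;z=P[...,2]*1000
m=(z>72)&(z<79)&(B[...,0]>-10)&(B[...,0]<35)&(B[...,1]<-30)&(B[...,1]>-150)
print(m.sum(),np.round(np.percentile(B[m][:,1],[0,1,50,99,100]),1))
E
```

```text
t 15.35 tcp_b mm [ 13.7 -42.8] z 99.5 yaw 22.66 Fb [ 0.5  0.3 -0.3]
5 [-95.9 -93.2 -90.5]
1527 [-99.2 -98.2 -78.6 -59.4 -59.1]
```

drive_tool:
  steps:
    - [[0,0,0,0,-1,0,1],[0,0,0,0,-2,0,1],[0,0,0,0,-3,-4,1],[0,0,0,-2,-6,-9,1],[0,0,0,-5,-10,-12,1]]

```text
t: 16.08
position: [0.5095, 0.1631, 0.2217]
eef_rot: [[0.923, 0.385, 0.002], [0.385, -0.923, 0.001], [0.002, -0.0, -1.0]]
ft_force: [-0.3, 1.8, -0.9]
opening: 0.003
grip_force: 0.0
```

drive_tool:
  steps:
    - [[0,0,0,-2,-3,0,1],[0,0,0,-5,-8,0,1],[0,0,0,-5.2,-8.2,0,1],[0,0,0,-5.2,-8.2,0,1]]

```text
t: 16.58
position: [0.4295, 0.2181, 0.2199]
eef_rot: [[0.922, 0.387, 0.001], [0.387, -0.922, 0.001], [0.001, -0.0, -1.0]]
ft_force: [-0.1, 0.7, 0.5]
opening: 0.006
grip_force: 0.0
```

```bash
cat >> h.py <<'E'
def look(tag):
    tcp()
    im,d,P=cloud("wrist");B=b(P)*1000;z=P[...,2]*1000;cv2.imwrite(f"pics/{tag}.png",im)
    m=(z>72)&(z<79)&(B[...,0]>-10)&(B[...,0]<35)&(B[...,1]<-30)&(B[...,1]>-150)
    if m.sum(): print("saddle",m.sum(),np.round(np.percentile(B[m][:,1],[0,1,50,99,100]),1))
    r=vision.silhouettes("packer","wrist")
    if r:
        m=r[0]["pixels"]&(z>41)&(z<49.5)
        q=B[m].astype(np.float32);q=q[q[:,0]<4]
        c=cv2.boxPoints(cv2.minAreaRect(q));print("packer",round(r[0]["p"],2),cv2.minAreaRect(q)[1:],np.round(c,1).tolist())
E
python3 -c "
from h import *
look('w4')"
```

```text
t 16.57 tcp_b mm [-88.6 139.8] z 219.9 yaw 22.76 Fb [0.2 0.7 0.5]
saddle 1448 [-99.7 -98.5 -69.8 -59.5 -58.9]
packer 0.7 ((48.037410736083984, 174.61964416503906), 8.869565963745117) [[-74.30000305175781, 193.0], [-47.400001525878906, 20.5], [0.10000000149011612, 27.899999618530273], [-26.799999237060547, 200.39999389648438]]
```

drive_tool:
  steps:
    - [[0,0,0,0,-2,4,1],[0,0,0,0,-2,9,1],[0,0,0,0,-2,14,1],[0,0,0,0,-2,18,1],[0,0,0,0,-2,19,1]]

```text
t: 17.3
position: [0.4217, 0.2338, 0.0271]
eef_rot: [[0.924, 0.383, -0.003], [0.383, -0.924, -0.004], [-0.005, 0.003, -1.0]]
ft_force: [-0.7, -0.1, -0.4]
opening: 0.005
grip_force: 0.0
```

drive_tool:
  steps:
    - [[0,0,0,0,0,0,1],[0,0,0,0.5,0,0,1],[0,0,0,0.9,0,0,1],[0,0,0,1.2,0,0,1],[0,0,0,1.5,0,0,1]]

```text
t: 17.92
position: [0.4363, 0.2419, 0.03]
eef_rot: [[0.923, 0.385, 0.0], [0.385, -0.923, 0.001], [0.001, -0.0, -1.0]]
ft_force: [-0.7, -0.7, -0.1]
opening: 0.002
grip_force: 0.3
```

```bash
python3 -c "
from h import *
tcp()"
```

```text
t 17.93 tcp_b mm [-73.2 159.2] z 30.0 yaw 22.65 Fb [-0.9 -0.3 -0.1]
```

drive_tool:
  steps:
    - [[0,0,0,0.25,0,0,1],[0,0,0,0.5,0,0,1],[0,0,0,0.75,0,0,1],[0,0,0,1.0,0,0,1],[0,0,0,1.2,0,0,1]]

```text
t: 18.55
position: [0.4471, 0.2463, 0.0295]
eef_rot: [[0.923, 0.385, -0.0], [0.385, -0.923, -0.0], [-0.0, 0.0, -1.0]]
ft_force: [-0.7, -0.3, 0.8]
opening: 0.008
grip_force: 0.4
```

drive_tool:
  steps:
    - [[0,0,0,0.1,0,0,1],[0,0,0,0.2,0,0,1]]

```text
t: 18.8
position: [0.4489, 0.247, 0.0295]
eef_rot: [[0.923, 0.385, -0.0], [0.385, -0.923, -0.0], [-0.0, 0.0, -1.0]]
ft_force: [-1.6, -0.8, -0.0]
opening: 0.003
grip_force: 1.0
```

drive_tool:
  steps:
    - [[0,0,0,0.1,0,0,1],[0,0,0,0.2,0,0,1]]

```text
t: 19.05
position: [0.4496, 0.2466, 0.0293]
eef_rot: [[0.923, 0.384, -0.002], [0.384, -0.923, -0.002], [-0.003, 0.001, -1.0]]
ft_force: [-6.2, -2.5, 5.2]
opening: 0.008
grip_force: 3.6
```

```bash
python3 -c "
from h import *
look('w5')"
```

```text
t 19.05 tcp_b mm [-59.1 158.4] z 29.3 yaw 22.61 Fb [-6.7  0.1  5.2]
packer 0.66 ((175.5028839111328, 49.24239730834961), 89.61248016357422) [[-49.099998474121094, 19.799999237060547], [0.20000000298023224, 19.5], [1.399999976158142, 195.0], [-47.900001525878906, 195.3000030517578]]
```

drive_tool:
  steps:
    - [[0,0,0,-1,0,0,1],[0,0,0,-3,-2,0,1],[0,0,0,-3,-5,0,1],[0,0,0,-2,-6.8,0,1],[0,0,0,1,-6.8,0,1]]

```text
t: 19.77
position: [0.4337, 0.3162, 0.03]
eef_rot: [[0.922, 0.388, 0.001], [0.388, -0.922, 0.001], [0.001, -0.001, -1.0]]
ft_force: [0.8, 0.2, 0.6]
opening: 0.007
grip_force: 0.0
```

drive_tool:
  steps:
    - [[0,0,0,2,0,0,1],[0,0,0,2,0,0,1],[0,0,0,2,0.4,0,1],[0,0,0,2,0.8,0,1],[0,0,0,2,1.2,0,1]]

```text
t: 20.4
position: [0.4567, 0.3106, 0.0297]
eef_rot: [[0.923, 0.385, 0.0], [0.385, -0.923, 0.0], [0.0, -0.0, -1.0]]
ft_force: [0.6, -0.6, -0.6]
opening: 0.007
grip_force: 0.0
```

```bash
python3 -c "
from h import *
tcp()"
```

```text
t 20.4 tcp_b mm [-27.9 214.8] z 29.7 yaw 22.65 Fb [ 0.3 -0.8 -0.6]
```

drive_tool:
  steps:
    - [[0,0,0,0,0.3,0,1],[0,0,0,0,0.7,0,1],[0,0,0,0,1.1,0,1],[0,0,0,0,1.5,0,1],[0,0,0,0,1.9,0,1]]

```text
t: 21.02
position: [0.4643, 0.2933, 0.0296]
eef_rot: [[0.923, 0.385, 0.0], [0.385, -0.923, 0.0], [0.0, -0.0, -1.0]]
ft_force: [-1.4, 1.5, 1.2]
opening: 0.003
grip_force: 0.9
```

drive_tool:
  steps:
    - [[0,0,0,0,0.4,0,1],[0,0,0,0,0.8,0,1],[0,0,0,0,1.2,0,1],[0,0,0,0.1,1.6,0,1],[0,0,0,0.1,2,0,1]]

```text
t: 21.65
position: [0.473, 0.2751, 0.0295]
eef_rot: [[0.923, 0.385, -0.0], [0.385, -0.923, -0.0], [-0.0, 0.0, -1.0]]
ft_force: [-0.6, 0.6, -0.5]
opening: 0.003
grip_force: 0.4
```

```bash
python3 -c "
from h import *
look('w6')"
```

```text
t 21.65 tcp_b mm [-26.5 175.7] z 29.5 yaw 22.64 Fb [-0.3  0.8 -0.5]
packer 0.83 ((133.3798828125, 47.555389404296875), 89.52384185791016) [[-48.0, 25.700000762939453], [-0.5, 25.299999237060547], [0.6000000238418579, 158.6999969482422], [-46.900001525878906, 159.10000610351562]]
```

drive_tool:
  steps:
    - [[0,0,0,0,0.4,0,1],[0,0,0,0,0.8,0,1],[0,0,0,0,1.2,0,1],[0,0,0,0.1,1.6,0,1],[0,0,0,0.1,2,0,1]]

```text
t: 22.38
position: [0.4815, 0.2571, 0.0295]
eef_rot: [[0.923, 0.385, -0.0], [0.385, -0.923, -0.0], [-0.0, -0.0, -1.0]]
ft_force: [-1.6, 1.0, 0.8]
opening: 0.008
grip_force: 0.5
```

drive_tool:
  steps:
    - [[0,0,0,0,0.4,0,1],[0,0,0,0,0.8,0,1],[0,0,0,0,1.2,0,1],[0,0,0,0.1,1.6,0,1],[0,0,0,0.1,1.9,0,1]]

```text
t: 23.0
position: [0.4899, 0.24, 0.0296]
eef_rot: [[0.923, 0.385, 0.0], [0.385, -0.923, 0.0], [0.0, -0.0, -1.0]]
ft_force: [-0.3, 0.2, 0.7]
opening: 0.005
grip_force: 0.4
```

drive_tool:
  steps:
    - [[0,0,0,0,0.1,0,1],[0,0,0,0,0.2,0,1]]

```text
t: 23.25
position: [0.4906, 0.2384, 0.0296]
eef_rot: [[0.923, 0.385, 0.0], [0.385, -0.923, 0.0], [0.0, 0.0, -1.0]]
ft_force: [-0.3, -0.1, -0.7]
opening: 0.002
grip_force: 0.3
```

drive_tool:
  steps:
    - [[0,0,0,0,0.1,0,1],[0,0,0,0,0.2,0,1]]

```text
t: 23.5
position: [0.4913, 0.2366, 0.0296]
eef_rot: [[0.923, 0.385, 0.0], [0.385, -0.923, 0.0], [0.0, -0.0, -1.0]]
ft_force: [0.1, -0.1, -0.3]
opening: 0.003
grip_force: 0.2
```

```bash
python3 -c "
from h import *
look('w7')"
```

```text
t 23.5 tcp_b mm [-24.4 133.1] z 29.6 yaw 22.65 Fb [ 0.1 -0.2 -0.3]
packer 0.63 ((49.06315994262695, 133.80126953125), 0.15868008136749268) [[-48.0, 116.19999694824219], [-47.599998474121094, -17.600000381469727], [1.399999976158142, -17.5], [1.0, 116.30000305175781]]
```

drive_tool:
  steps:
    - [[0,0,0,0,0.1,0,1],[0,0,0,0,0.2,0,1],[0,0,0,0,0.3,0,1]]

```text
t: 23.98
position: [0.4918, 0.2355, 0.0296]
eef_rot: [[0.923, 0.385, -0.0], [0.385, -0.923, 0.003], [0.001, -0.002, -1.0]]
ft_force: [-10.2, 11.6, 1.9]
opening: 0.002
grip_force: 6.9
```

drive_tool:
  steps:
    - [[0,0,0,0,0.1,0,1],[0,0,0,0,0.2,0,1]]

```text
t: 24.22
position: [0.4927, 0.2334, 0.0297]
eef_rot: [[0.923, 0.385, 0.0], [0.385, -0.923, 0.002], [0.001, -0.002, -1.0]]
ft_force: [-5.9, 6.7, 0.2]
opening: 0.006
grip_force: 4.4
```

```bash
python3 -c "
from h import *
tcp()"
```

```text
t 24.23 tcp_b mm [-24.4 129.7] z 29.7 yaw 22.66 Fb [-2.9  8.4  0.2]
```

The packer made contact earlier than I predicted, and the stop is about 2 mm off its notch. I'll back off slowly so its spring seats it again.

drive_tool:
  steps:
    - [[0,0,0,0,-0.1,0,1],[0,0,0,0,-0.2,0,1],[0,0,0,0,-0.3,0,1]]

```text
t: 24.6
position: [0.492, 0.2348, 0.0296]
eef_rot: [[0.923, 0.385, 0.0], [0.385, -0.923, 0.0], [0.0, -0.0, -1.0]]
ft_force: [-1.5, 2.7, 0.9]
opening: 0.006
grip_force: 1.8
```

drive_tool:
  steps:
    - [[0,0,0,0,-0.1,0,1],[0,0,0,0,-0.2,0,1],[0,0,0,0,-0.3,0,1]]

```text
t: 24.98
position: [0.4908, 0.2371, 0.0295]
eef_rot: [[0.923, 0.385, -0.0], [0.385, -0.923, -0.001], [-0.0, 0.0, -1.0]]
ft_force: [-0.1, 0.6, 0.1]
opening: 0.006
grip_force: 0.0
```

```bash
python3 -c "
from h import *
tcp()"
```

```text
t 24.98 tcp_b mm [-24.6 133.7] z 29.5 yaw 22.64 Fb [0.1 0.6 0.1]
```

drive_tool:
  steps:
    - [[0,0,0,0,-1.5,0,1],[0,0,0,0,-2,-4,1],[0,0,0,0,-2,-9,1],[0,0,0,-3,1,-14,1],[0,0,0,-5,5,-18,1]]

```text
t: 25.6
position: [0.4633, 0.1725, 0.211]
eef_rot: [[0.922, 0.387, 0.001], [0.387, -0.922, 0.0], [0.001, -0.0, -1.0]]
ft_force: [2.3, 0.4, 0.0]
opening: 0.003
grip_force: 0.0
```

drive_tool:
  steps:
    - [[0,0,0,-1.4,4,0,1],[0,0,0,-1.4,6,0,1],[0,0,0,-1.4,6,0,1],[0,0,0,-1.4,6,0,1]]

```text
t: 26.1
position: [0.474, 0.1122, 0.2092]
eef_rot: [[0.923, 0.385, -0.0], [0.385, -0.923, -0.0], [-0.0, 0.0, -1.0]]
ft_force: [-1.4, 0.8, 0.0]
opening: 0.007
grip_force: 0.0
```

```bash
python3 -c "
from h import *
look('w8')
im=cv2.imread('pics/w8.png');cv2.imwrite('pics/c8.png',cv2.resize(im[40:200,180:500],None,fx=2.5,fy=2.5,interpolation=cv2.INTER_CUBIC))
"
```

```text
t 26.1 tcp_b mm [-88.1  24.9] z 209.2 yaw 22.64 Fb [-1.   1.3  0. ]
saddle 1505 [-99.2 -98.3 -71.5 -58.9 -58.7]
packer 0.62 ((47.738182067871094, 175.24484252929688), 0.09710139036178589) [[-48.20000076293945, 115.9000015258789], [-47.900001525878906, -59.400001525878906], [-0.20000000298023224, -59.29999923706055], [-0.5, 116.0]]
```

View pics/c8.png

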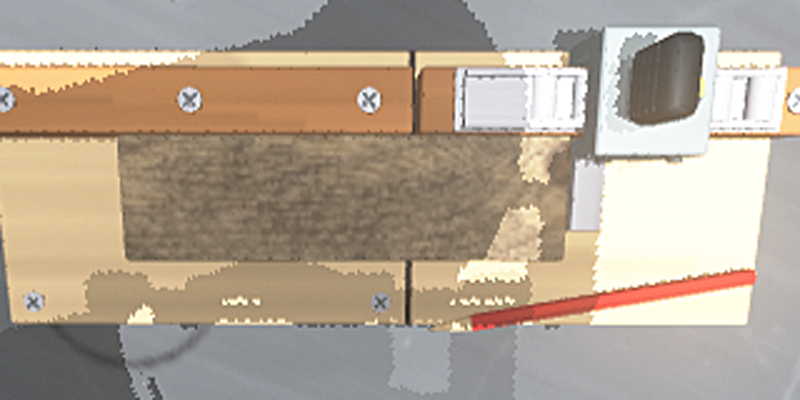

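The packer lies flat on the fence, with its end at crop column 570 meeting the stop plate. The stop is in its third notch and the pencil is where it was. I'm handing in.

```bash
python3 -c "
from bench import env
print(env.job_done())"
```

```text
the job is handed in; nothing more can be done
None
```

The job is handed in: the stop sits in its third click and the packer lies flat against the fence, its end butted to the stop within about 0.5 mm, as far as the last picture shows. While butting the packer I pushed the stop about 2 mm off the notch at 12–15 N, and it sprang back when I eased off.

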